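Fold down the teat shelf's work flap onto its two slide-out supports

ROBOT

A 7-joint arm with a two-finger parallel gripper is mounted at the origin on the work surface. World frame = base frame: x ahead of the robot, y to its left, z up, the work surface at z = 0. Lengths are in m, angles in rad, forces in N, time in s.
With the tool pointing down it reaches from about 0.4 to 0.9 m from the base axis. Payload 5.6 kg.
Tool frame: the origin (TCP) lies midway between the tips of the shut fingers; the grasp point (between the pads) lies 19 mm behind it; z points along the fingers, y is the line along which they close (so a half turn about z gives the same grasp; the last joint's range is limited). The gripper opens to 92 mm and grips with 3 to 60 N. Pads are 20 mm wide; open, the fingers measure 128 mm over their backs; the gripper's body (75 mm by 189 mm) begins 69 mm behind the grasp point.
Start: joints at [-1.171, 0.468, -0.012, 1.603, 0.006, 1.071, -0.056], TCP at [0.279, 0.587, 0.215] pointing down, gripper open.
Joint ranges: [-2.53, 2.53], [-0.31, 2.02], [-1.57, 1.55], [0.28, 2.44], [-1.29, 4.43], [0.15, 1.84], [-2.92, 2.92]. Speed limits (rad/s): [2.57, 2.57, 3.14, 3.14, 3.14, 3.14, 3.14].

INTERFACE

Orientations are given as a unit quaternion [x, y, z, w].
In Python, from plant import bot gives the robot as it stands.
- The arm moves only by the tool drive_tool, never from a script. Its argument "commands" is a list of rows, each an object with "translation": the shift along the tool's x, y, z in mm, a list of three; "rotation": the turn, a rotation vector about the tool's x, y, z in degrees, a list of three; "hand": the opening, from -1 (shut) to 1 (fully open), so that 0 is half open. In form: [{"translation": [dx, dy, dz], "rotation": [wx, wy, wz], "hand": hand}, ...]. A call has 1 to 8 rows; each row is the pose to reach, as a shift and turn from the pose commanded when the call began, along the tool's axes at that moment; what a row does not reach only later rows make up. A row lasts 1/10 s, in which the tool goes at most 50 mm and 8.59 degrees, less where a joint would pass 70% of its speed; a pose out of reach is approached as far as the arm can. A call with a gripper value outside its range is refused whole. The fingers move at their own pace and stop on an object; "newtons" is the grip in N (left out, the last holds). Time passes only in rows, so rows that repeat a pose let the fingers close. It gives the time, the measured TCP pose, the force, the opening and the grip force at its end, in the units of the state.
- bot.observe(): the state, without advancing time (a new reading comes with each control period).
- bot.snapshot(name): name is "side" or "top" or "wrist"; returns a dict with "img" (400x640x3 uint8, blue, green, red), "range_z" (400x640 float32, m along the optical axis (not along the pixel's ray), 0 where there is no reading), "fov_y" (degrees; the focal length in pixels is half the picture's height over the tangent of half this angle, whatever the lens; pixels are square), "cx", "cy" (the principal point, pixels), "pose" (4x4, takes a point from camera to world coordinates); the wrist camera has in their place "T_tool_cam" (4x4, takes a point from camera to tool coordinates, whose origin is the TCP and whose axes are the flange's). Camera axes: x right, y up, looking along -z (the intrinsics and any distortion apply to the point x, -y, -z); pixel columns grow to the right and rows downward; lengths in m; the calibration is good to about 2 mm. A picture is of the moment at which its call begins: read the wrist's pose just before it.
- bot.hand_in(): hands the job in; it is judged then, once.
The state is a dict: "time": time; "joints": joint angles; "joint_velocities": joint speeds; "joint_torque": joint torques, N m; "tool_pos": TCP position; "ee_rot": TCP orientation; "wrist_force": force on the tool from outside, world axes, zero at the start; "torque": the same for the moment, N m; "gripper_width": finger opening in m; "gripper_force": force on a finger pad.
Only numpy, scipy, OpenCV 4.12 (cv2) and the standard library are available. Lean on these libraries where they do the work, as an engineer would, in place of code of your own. Each camera call takes 0.05 s, during which the arm holds its last target. There are 200 camera calls.

TASK

Open the little pine unit for work: pull both slide-out supports fully out by their turquoise lips, and only then fold the flap down, slowly and without slamming, until it lies level on the two supports behind their lips. Leave everything else on the surface where it stands.

Things in the scene. Friction and masses are not known exactly. Their poses are not given: they have to be found in the camera images.
- unit: Pale green pine unit, 340 wide (its y), case 225 high, fixed. Its x axis points from its front (robot side) to its back, y to the left, z up. Origin on the surface below the middle of the flap's hinge line. Top board from 74 mm behind the hinge line, two white trays of teats on it from 130 mm, up to 310 high. Open gap 60 mm wide between upright flap and top board.
- flap_hinge (a point): Middle of the flap's hinge line, 100 mm above the surface; the axis runs along the unit's y.
- flap_edge (a point): Middle of the flap's free edge, at the corner with its inner face (looking to the back while upright, up once lowered). The flap: a pine board 300 wide, 165 from hinge to free edge, 14 thick, 0.35 kg, white panel on its inner face. Upright, it stands 40 mm above the case and can be pushed forward from behind its edge. Its outer face lies in the hinge line.
- flap (a joint): Flap angle, rad: 0 upright (closed), 1.571 level, growing as its free edge comes forward (to the robot) and down; goes on to 2.1 if nothing stops it. A braked hinge (about 0.18 N m friction, damped) holds it from upright to some 30 degrees; further on it sinks slowly by itself (under 1 rad/s) until something stops it.
- support_left_lip (a point): Left support (unit y +110): a bar 20 wide, 24 high along the unit's x, its top 1 mm below the hinge line; at its front end a turquoise lip 26 wide, 8 thick, rising 30 above the bar's top. This point: middle of the lip's inner face (towards the unit's back) at the level of the bar's top; 75 mm in front of the hinge line when pushed in, with room for fingers behind it.
- support_right_lip (a point): The same on the right support (at -110 mm in the unit's y).
- support_left (a joint): How far the left support is out, m: 0 pushed in, 0.11 fully out at its stop (lip inner face then 185 mm in front of the hinge line, 20 mm beyond the lowered flap's edge). Slides with about 1.5 N friction and stays where it is left.
- support_right (a joint): The same for the right support.
- bottle: Empty milky bottle with turquoise collar and teat, 60 across, 160 high; origin at the middle of its underside. Bystander.
- cup: Clear acrylic cup, 72 across, 85 high; origin at the middle of its underside. Bystander.
- sieve: Small steel sieve, bowl 76 across and 30 high with a handle reaching 125 mm to its -x; origin under the bowl's middle. Bystander.
- dish: White open dish 100 x 140 x 30 high with three teats in it; origin at the middle of its underside. Bystander.
- teat: Silicone teat, 38 across, 36 high, standing on its flange; origin at the middle of its underside. Bystander.

How it is judged:
On the way, in this order (a step that is already met when the one before it is completed fails the run):
1. both supports are fully out (at least 100 of 110 mm) while the flap is still near upright (under 0.5 rad) (value of joint each of support_left, support_right above 0.1 m and value of joint flap below 0.5 rad), for 0.2 s.
2. the flap lies level on the two supports (value of joint each of support_left, support_right above 0.1 m and value of joint flap between 1.54 and 1.61 rad), for 0.2 s.
At the end, for the whole second after the job is handed in: Both supports at least 100 mm out (of 110), the flap at rest, level on them to within about 0.03 rad (1.54 to 1.61 rad) (all of step 2 and velocity of joint flap below 0.05 rad/s); the robot touches nothing.
It fails at once if the flap is slammed (faster than 1.6 rad/s) (velocity of joint flap above 1.6 rad/s).
It fails at once if the flap sags below level (past 1.66 rad) (value of joint flap above 1.66 rad).
It fails at once if the bottle, cup, sieve, dish or loose teat is shifted by more than 30 mm or tipped over (distance of any of bottle, cup, sieve, dish, teat from where it was at the start of the episode above 0.03 m or angle between any of bottle, cup, sieve, dish, teat's own z axis and vertical above 0.5 rad).
It also fails if it takes over 67 s, if anything falls off the work surface, if the arm or the gripper's body presses on something with over 40 N, if the wrist force passes 120 N, or if a joint passes its speed limit or range.

## Working session

There is one attempt and no reset: what is moved stays moved. The work goes in short steps, Python scripts to look and compute and a tool call to move; the robot and the scene stay as the last step left them, time stands still between calls to the robot, and variables do not carry over. Pictures are saved under pics/ and viewed, at most 10 in all, crops included, and the job is handed in when it is done.

Besides the shell and the picture viewer there is one more tool, called after ">>>" as name(argument=value, ...) on one line, values as JSON. drive_tool: Moves the arm, as the interface text tells. Its arguments: {"type":"object","properties":{"commands":{"type":"array","items":{"type":"object","properties":{"translation":{"type":"array","items":{"type":"number"}},"rotation":{"type":"array","items":{"type":"number"}},"hand":{"type":"number"}}}},"newtons":{"type":"number"}},"required":["commands"]}

```bash
mkdir -p pics; ls; cat > h.py <<'E'
import numpy as np,cv2
from plant import bot
from scipy.spatial.transform import Rotation as R
def pts(s,T=None):
    T=np.array(s["pose"]) if T is None else T
    z=s["range_z"];h,w=z.shape;f=h/2/np.tan(np.radians(s["fov_y"])/2)
    v,u=np.mgrid[:h,:w]
    P=np.stack([(u-s["cx"])/f*z,-(v-s["cy"])/f*z,-z],-1)
    return P@T[:3,:3].T+T[:3,3]
E
python3 - <<'E'
from h import *
print(bot.observe())
for n in("side","top"):
    s=bot.snapshot(n);print({k:v for k,v in s.items() if k not in("img","range_z")})
    cv2.imwrite(f"pics/{n}0.png",s["img"])
    P=pts(s);np.savez(f"{n}0.npz",P=P,img=s["img"],z=s["range_z"])
    hsv=cv2.cvtColor(s["img"],cv2.COLOR_BGR2HSV)
    m=cv2.inRange(hsv,(80,100,60),(100,255,255))
    k,l,st,c=cv2.connectedComponentsWithStats(m)
    for i in range(1,k):
        if st[i,4]>25:
            q=P[(l==i)&(s["range_z"]>0)]
            print(n,st[i],c[i].round(),q.min(0).round(3),np.median(q,0).round(3),q.max(0).round(3))
E
```

```text
pics
{'time': 0.0, 'joints': array([-1.17100987,  0.46834325, -0.01159907,  1.60359019,  0.00603942,
        1.07140297, -0.05628451]), 'joint_velocities': array([-0.00084241, -0.00095554, -0.00021195,  0.00037017,  0.00079375,
        0.00047726,  0.00047512]), 'joint_torque': array([ 3.01939617e-04, -5.20595026e+01, -1.19167220e-02, -2.43746424e+01,
       -5.65133616e-02,  1.73356599e-02,  1.72214727e-04]), 'tool_pos': array([0.27833127, 0.5867681 , 0.21367621]), 'ee_rot': array([ 2.19605121e-01,  9.75588468e-01, -8.47966828e-04, -1.10357460e-04]), 'wrist_force': array([-0.18740955,  0.40770202,  0.03790976]), 'torque': array([ 0.03683776, -0.01017669,  0.03585467]), 'gripper_force': 0.0, 'gripper_width': 0.09210892213239236}
{'fov_y': 53.73982766936114, 'cx': 316.85730345642656, 'cy': 192.7508089824834, 'pose': array([[ 0.82533683,  0.30122609, -0.47757928, -0.01757899],
       [-0.56458314,  0.45233533, -0.6903902 , -0.75519397],
       [ 0.00806244,  0.83943766,  0.54339618,  0.74828273],
       [ 0.        ,  0.        ,  0.        ,  1.        ]])}
side [   6   14   56   40 1
[... 2351 characters left out ...]

top [194 195  15  14  89] [201. 202.] [ 0.443  0.372 -0.016] [0.465 0.398 0.132] [0.51  0.458 0.143]
top [ 72 224  11   9  31] [ 77. 229.] [0.303 0.561 0.578] [0.313 0.577 0.59 ] [0.324 0.595 0.599]
top [ 78 256  17  15  45] [ 87. 263.] [0.214 0.508 0.599] [0.227 0.532 0.616] [0.246 0.563 0.634]
top [138 291  10  14  43] [144. 296.] [0.143 0.349 0.697] [0.16  0.359 0.719] [0.17  0.374 0.733]
top [168 303  11   9  26] [174. 307.] [0.133 0.27  0.761] [0.14  0.28  0.771] [0.149 0.293 0.779]
top [236 327  12   9  29] [241. 331.] [0.088 0.138 0.741] [0.094 0.148 0.749] [0.104 0.159 0.754]
top [  22  337   57   58 2071] [ 54. 364.] [-0.291  0.591 -0.519] [-0.007  0.627  0.519] [0.049 1.203 0.573]
```

View pics/side0.png

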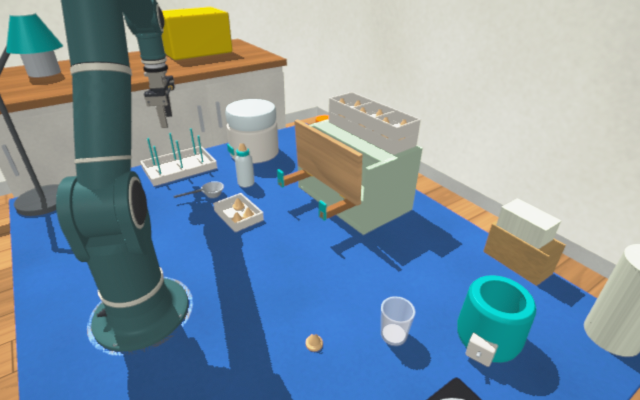

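View pics/top0.png

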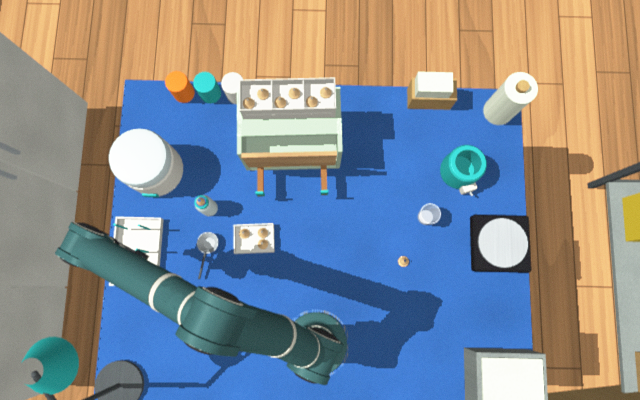

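Both views show the unit with lips at about (280,177) and (322,209) in the side view, and (259,193) and (324,192) from the top. The bottle is left of the unit, the sieve and dish sit in front to the left, and the cup and teat are to the right. Next I'll refine the unit's frame.

```bash
python3 - <<'E'
from h import *
for n in("side","top"):
    d=np.load(n+"0.npz");P=d["P"];img=d["img"];hsv=cv2.cvtColor(img,cv2.COLOR_BGR2HSV)
    m=cv2.inRange(hsv,(80,100,60),(100,255,255))>0
    for nm,y0 in(("L",.2),("R",-.018)):
        k=m&(abs(P[...,1]-y0)<.03)&(abs(P[...,0]-.505)<.03)&(P[...,2]>.07)&(P[...,2]<.15)
        q=P[k];t=q[q[:,2]>.122]
        print(n,nm,len(q),np.percentile(q,[3,50,97],axis=0).round(4).tolist(),"top",t.mean(0).round(4),len(t))
    # flap wood: outer face between z .16 and .24
    w=cv2.inRange(hsv,(5,80,60),(22,255,255))>0
    k=w&(P[...,2]>.15)&(P[...,2]<.275)&(abs(P[...,1]-.09)<.2)&(P[...,0]>.52)&(P[...,0]<.65)
    q=P[k]
    for lo,hi in((.15,.2),(.2,.25),(.255,.275)):
        t=q[(q[:,2]>lo)&(q[:,2]<hi)]
        if len(t)>20:
            c=np.polyfit(t[:,1],t[:,0],1);r=t[:,0]-np.polyval(c,t[:,1]);print(" flap",lo,len(t),"x at y=.09",np.polyval(c,.09).round(4),"yaw",np.degrees(np.arctan(-c[0])).round(2),r.std().round(4),t[:,1].min().round(3),t[:,1].max().round(3),t[:,2].max().round(3))
E
```

```text
side L 88 [[0.4965, 0.1893, 0.0781], [0.4989, 0.1969, 0.1081], [0.5066, 0.2163, 0.129]] top [0.5006 0.2032 0.1271] 21
side R 111 [[0.5056, -0.0296, 0.0767], [0.5091, -0.0203, 0.1093], [0.5155, -0.003, 0.1299]] top [ 0.5103 -0.0171  0.1269] 29
 flap 0.15 892 x at y=.09 0.5988 yaw 3.31 0.0022 -0.052 0.243 0.2
 flap 0.2 972 x at y=.09 0.5961 yaw 3.36 0.0025 -0.054 0.25 0.25
 flap 0.255 411 x at y=.09 0.5975 yaw 3.14 0.0047 -0.053 0.248 0.267
top L 31 [[0.4982, 0.1907, 0.0807], [0.4998, 0.2014, 0.1193], [0.5046, 0.2155, 0.1313]] top [0.5014 0.2043 0.1272] 13
top R 30 [[0.5076, -0.0268, 0.0934], [0.51, -0.0157, 0.1226], [0.5149, -0.0053, 0.1343]] top [ 0.5117 -0.0159  0.1291] 15
 flap 0.15 268 x at y=.09 0.5997 yaw 2.88 0.0016 -0.05 0.263 0.2
 flap 0.2 306 x at y=.09 0.5968 yaw 2.94 0.0012 -0.048 0.248 0.25
 flap 0.255 388 x at y=.09 0.5991 yaw 2.66 0.0037 -0.05 0.249 0.274
```

>>> drive_tool(commands=[{"translation": [-20, -15, -45], "rotation": [0, 0, -6], "hand": 1}, {"translation": [-60, -40, -70], "rotation": [0, 0, -14], "hand": 1}, {"translation": [-367, -251, -70], "rotation": [0, 0, -28.1], "hand": 0.4}, {"translation": [-367, -251, -70], "rotation": [0, 0, -28.1], "hand": 0.4}, {"translation": [-367, -251, -70], "rotation": [0, 0, -28.1], "hand": 0.4}, {"translation": [-367, -251, -70], "rotation": [0, 0, -28.1], "hand": 0.4}, {"translation": [-367, -251, -70], "rotation": [0, 0, -28.1], "hand": 0.4}, {"translation": [-367, -251, -70], "rotation": [0, 0, -28.1], "hand": 0.4}])

```text
time: 0.9
tool_pos: [0.4646, 0.2674, 0.284]
ee_rot: [-0.024, 1.0, -0.0, -0.0]
wrist_force: [0.7, -0.4, -0.5]
gripper_width: 0.0641
gripper_force: 0.0
```

```bash
cat >> h.py <<'E'
def to(p):
    o=bot.observe();r=R.from_quat(o["ee_rot"])
    print("t",o["time"],"pos",o["tool_pos"].round(4),"yaw_y",np.degrees(np.arctan2(*r.as_matrix()[:2,1][::-1])).round(2),"rpyerr z",r.as_matrix()[:,2].round(3),"F",o["wrist_force"].round(1),"w",round(o["gripper_width"],4))
    for q in np.atleast_2d(p): print(q,"tool mm",(r.inv().apply(q-o["tool_pos"])*1000).round(1))
E
python3 -c "
from h import *
to([.502,.203,.097])"
```

```text
t 0.9 pos [0.4646 0.2674 0.284 ] yaw_y 92.73 rpyerr z [-0. -0. -1.] F [ 0.7 -0.4 -0.5] w 0.0641
[0.502 0.203 0.097] tool mm [-34.3 -66.1 187. ]
```

>>> drive_tool(commands=[{"translation": [-34, -66, 50], "rotation": [0, 0, 0], "hand": 0.4}, {"translation": [-34, -66, 80], "rotation": [0, 0, 0], "hand": 0.4}, {"translation": [-34, -66, 80], "rotation": [0, 0, 0], "hand": 0.4}, {"translation": [-34, -66, 80], "rotation": [0, 0, 0], "hand": 0.4}])

```text
time: 1.3
tool_pos: [0.5003, 0.2041, 0.2025]
ee_rot: [-0.023, 1.0, -0.001, -0.002]
wrist_force: [0.9, 0.8, 0.8]
gripper_width: 0.0644
gripper_force: 0.0
```

```bash
python3 -c "
from h import *
to([.502,.203,.097])
cv2.imwrite('pics/w1.png',bot.snapshot('wrist')['img'])"
```

```text
t 1.3 pos [0.5003 0.2041 0.2025] yaw_y 92.62 rpyerr z [-0.004 -0.002 -1.   ] F [0.9 0.8 0.8] w 0.0644
[0.502 0.203 0.097] tool mm [ -2.   -1.  105.5]
```

View pics/w1.png

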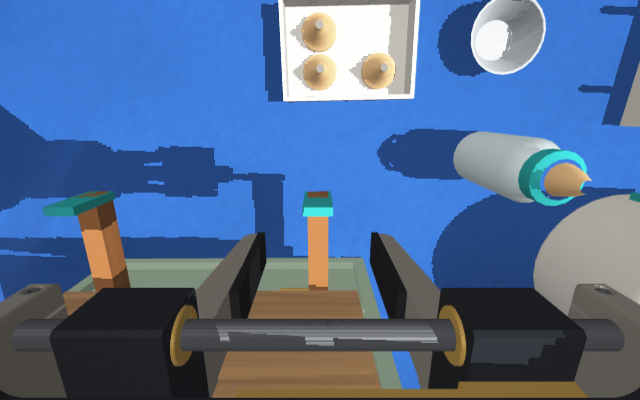

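The wrist view shows the left lip at (318,205), midway between the fingers. I'll descend and grip it.

>>> drive_tool(commands=[{"translation": [-2, 0, 35], "rotation": [0, 0, 0], "hand": 0.4}, {"translation": [-2, 0, 70], "rotation": [0, 0, 0], "hand": 0.4}, {"translation": [-2, 0, 105], "rotation": [0, 0, 0], "hand": 0.4}, {"translation": [-2, 0, 105], "rotation": [0, 0, 0], "hand": 0.4}, {"translation": [-2, 0, 105], "rotation": [0, 0, 0], "hand": -1}, {"translation": [-2, 0, 105], "rotation": [0, 0, 0], "hand": -1}, {"translation": [-2, 0, 105], "rotation": [0, 0, 0], "hand": -1}, {"translation": [-2, 0, 105], "rotation": [0, 0, 0], "hand": -1}], newtons=20)

```text
time: 2.15
tool_pos: [0.5041, 0.2058, 0.1007]
ee_rot: [-0.024, 1.0, 0.001, 0.001]
wrist_force: [-0.1, -0.1, 0.2]
gripper_width: 0.0346
gripper_force: 0.0
```

Fingers are still closing.

>>> drive_tool(commands=[{"translation": [0, 0, 0], "rotation": [0, 0, 0], "hand": -1}, {"translation": [0, 0, 0], "rotation": [0, 0, 0], "hand": -1}, {"translation": [0, 0, 0], "rotation": [0, 0, 0], "hand": -1}])

```text
time: 2.45
tool_pos: [0.5039, 0.2039, 0.1001]
ee_rot: [-0.023, 1.0, -0.001, 0.0]
wrist_force: [-1.2, -3.4, 4.5]
gripper_width: 0.026
gripper_force: 20.0
```

>>> drive_tool(commands=[{"translation": [20, 0, 0], "rotation": [0, 0, 0], "hand": -1}, {"translation": [40, 0, 0], "rotation": [0, 0, 0], "hand": -1}, {"translation": [60, 0, 0], "rotation": [0, 0, 0], "hand": -1}, {"translation": [80, 0, 0], "rotation": [0, 0, 0], "hand": -1}, {"translation": [90, 0, 0], "rotation": [0, 0, 0], "hand": -1}, {"translation": [96, 0, 0], "rotation": [0, 0, 0], "hand": -1}, {"translation": [96, 0, 0], "rotation": [0, 0, 0], "hand": -1}])

```text
time: 3.15
tool_pos: [0.4095, 0.1991, 0.1002]
ee_rot: [-0.023, 1.0, -0.0, 0.002]
wrist_force: [4.8, -5.9, 2.1]
gripper_width: 0.0256
gripper_force: 20.0
```

>>> drive_tool(commands=[{"translation": [5, 0, 0], "rotation": [0, 0, 0], "hand": -1}, {"translation": [10, 0, 0], "rotation": [0, 0, 0], "hand": -1}, {"translation": [14, 0, 0], "rotation": [0, 0, 0], "hand": -1}, {"translation": [14, 0, 0], "rotation": [0, 0, 0], "hand": -1}])

```text
time: 3.55
tool_pos: [0.4044, 0.199, 0.1016]
ee_rot: [-0.022, 1.0, 0.002, 0.01]
wrist_force: [25.2, -6.9, -9.6]
gripper_width: 0.0256
gripper_force: 20.0
```

>>> drive_tool(commands=[{"translation": [-8, 0, 0], "rotation": [0, 0, 0], "hand": -0.2}, {"translation": [-8, 0, 0], "rotation": [0, 0, 0], "hand": 0}, {"translation": [-8, 0, 0], "rotation": [0, 0, 0], "hand": 0.4}, {"translation": [-8, 0, -5], "rotation": [0, 0, 0], "hand": 0.4}, {"translation": [-8, 0, -40], "rotation": [0, 0, 0], "hand": 0.4}, {"translation": [-8, 0, -80], "rotation": [0, 0, 0], "hand": 0.4}, {"translation": [-8, 0, -110], "rotation": [0, 0, 0], "hand": 0.4}, {"translation": [-8, 0, -110], "rotation": [0, 0, 0], "hand": 0.4}])

```text
time: 4.35
tool_pos: [0.403, 0.202, 0.2132]
ee_rot: [-0.024, 1.0, 0.002, 0.003]
wrist_force: [0.9, 0.2, 0.2]
gripper_width: 0.0645
gripper_force: 0.0
```

```bash
cat >> h.py <<'E'
def lips(tag):
    s=bot.snapshot("side");P=pts(s);hsv=cv2.cvtColor(s["img"],cv2.COLOR_BGR2HSV)
    cv2.imwrite(f"pics/s{tag}.png",s["img"])
    m=cv2.inRange(hsv,(80,100,60),(100,255,255))>0
    for y0 in(.2,-.018):
        q=P[m&(abs(P[...,1]-y0)<.04)&(P[...,0]>.35)&(P[...,0]<.55)&(P[...,2]>.07)&(P[...,2]<.15)]
        print("lip",len(q),np.median(q,0).round(4) if len(q) else "")
E
python3 -c "
from h import *
lips(1);to([.512,-.016,.2])"
```

```text
lip 98 [0.4049 0.1934 0.1031]
lip 112 [ 0.5092 -0.0211  0.1099]
t 4.4 pos [0.4018 0.2013 0.211 ] yaw_y 92.78 rpyerr z [ 0.003  0.002 -1.   ] F [ 0.2  0.3 -0.8] w 0.0644
[ 0.512 -0.016  0.2  ] tool mm [ -99.5 -222.4   10.9]
```

>>> drive_tool(commands=[{"translation": [-30, -4, 0], "rotation": [0, 0, 0], "hand": -1}, {"translation": [-30, -4, 20], "rotation": [0, 0, 0], "hand": -1}, {"translation": [-30, -4, 40], "rotation": [0, 0, 0], "hand": -1}, {"translation": [-30, -4, 60], "rotation": [0, 0, 0], "hand": -1}, {"translation": [-30, -4, 70], "rotation": [0, 0, 0], "hand": -1}, {"translation": [-30, -4, 85], "rotation": [0, 0, 0], "hand": -1}, {"translation": [-30, -4, 104], "rotation": [0, 0, 0], "hand": -1}, {"translation": [-30, -4, 104], "rotation": [0, 0, 0], "hand": -1}])

```text
time: 5.2
tool_pos: [0.4293, 0.1969, 0.1028]
ee_rot: [-0.024, 1.0, -0.001, -0.002]
wrist_force: [-0.6, 0.1, 0.4]
gripper_width: 0.0024
gripper_force: 0.0
```

>>> drive_tool(commands=[{"translation": [5, 0, 0], "rotation": [0, 0, 0], "hand": -1}, {"translation": [10, 0, 0], "rotation": [0, 0, 0], "hand": -1}, {"translation": [12, 0, 0], "rotation": [0, 0, 0], "hand": -1}, {"translation": [12, 0, 0], "rotation": [0, 0, 0], "hand": -1}])

```text
time: 5.6
tool_pos: [0.4217, 0.1977, 0.1063]
ee_rot: [-0.024, 1.0, 0.001, 0.003]
wrist_force: [5.9, -0.5, -4.2]
gripper_width: 0.0003
gripper_force: 2.8
```

>>> drive_tool(commands=[{"translation": [4, 0, 0], "rotation": [0, 0, 0], "hand": -1}, {"translation": [8, 0, 0], "rotation": [0, 0, 0], "hand": -1}, {"translation": [8, 0, 0], "rotation": [0, 0, 0], "hand": -1}])

```text
time: 5.9
tool_pos: [0.4215, 0.198, 0.1075]
ee_rot: [-0.023, 1.0, 0.003, 0.011]
wrist_force: [24.3, -0.3, -19.5]
gripper_width: 0.0006
gripper_force: 12.1
```

```bash
python3 -c "
from h import *
lips(2);to([.512,-.016,.2])"
```

```text
lip 83 [0.4057 0.19   0.1092]
lip 110 [ 0.5091 -0.0208  0.1102]
t 5.95 pos [0.4215 0.198  0.1074] yaw_y 92.61 rpyerr z [ 0.021  0.006 -1.   ] F [ 23.8  -0.3 -19. ] w 0.0004
[ 0.512 -0.016  0.2  ] tool mm [ -82.6 -217.4  -92. ]
```

>>> drive_tool(commands=[{"translation": [-12, 0, 0], "rotation": [0, 0, 0], "hand": -1}, {"translation": [-30, 0, 0], "rotation": [0, 0, 0], "hand": -1}, {"translation": [-30, 0, -30], "rotation": [0, 0, 0], "hand": -1}, {"translation": [-30, 0, -70], "rotation": [0, 0, 0], "hand": 0.4}, {"translation": [-50, -35, -100], "rotation": [0, 0, 0], "hand": 0.4}, {"translation": [-75, -80, -100], "rotation": [0, 0, 0], "hand": 0.4}, {"translation": [-90, -125, -100], "rotation": [0, 0, 0], "hand": 0.4}, {"translation": [-95, -170, -100], "rotation": [0, 0, 0], "hand": 0.4}])

```text
time: 6.75
tool_pos: [0.5157, 0.0301, 0.2064]
ee_rot: [-0.024, 1.0, 0.0, 0.001]
wrist_force: [0.9, -0.2, -0.5]
gripper_width: 0.0384
gripper_force: 0.0
```

```bash
python3 -c "
from h import *
to([.513,-.016,.1])"
```

```text
t 6.75 pos [0.5157 0.0301 0.2064] yaw_y 92.75 rpyerr z [ 0.002  0.001 -1.   ] F [ 0.9 -0.2 -0.5] w 0.0384
[ 0.513 -0.016  0.1  ] tool mm [  5.1 -45.9 106.4]
```

>>> drive_tool(commands=[{"translation": [-14, -46, 0], "rotation": [0, 0, 0], "hand": -1}, {"translation": [-14, -46, 20], "rotation": [0, 0, 0], "hand": -1}, {"translation": [-14, -46, 40], "rotation": [0, 0, 0], "hand": -1}, {"translation": [-14, -46, 60], "rotation": [0, 0, 0], "hand": -1}, {"translation": [-14, -46, 80], "rotation": [0, 0, 0], "hand": -1}, {"translation": [-14, -46, 103], "rotation": [0, 0, 0], "hand": -1}, {"translation": [-14, -46, 103], "rotation": [0, 0, 0], "hand": -1}])

```text
time: 7.45
tool_pos: [0.5292, -0.0134, 0.101]
ee_rot: [-0.024, 1.0, 0.0, -0.002]
wrist_force: [0.8, -0.3, 0.0]
gripper_width: 0.0005
gripper_force: 0.0
```

>>> drive_tool(commands=[{"translation": [15, 0, 0], "rotation": [0, 0, 0], "hand": -1}, {"translation": [30, 0, 0], "rotation": [0, 0, 0], "hand": -1}, {"translation": [45, 0, 0], "rotation": [0, 0, 0], "hand": -1}, {"translation": [60, 0, 0], "rotation": [0, 0, 0], "hand": -1}, {"translation": [75, 0, 0], "rotation": [0, 0, 0], "hand": -1}, {"translation": [90, 0, 0], "rotation": [0, 0, 0], "hand": -1}, {"translation": [95, 0, 0], "rotation": [0, 0, 0], "hand": -1}])

```text
time: 8.15
tool_pos: [0.4357, -0.0181, 0.1035]
ee_rot: [-0.024, 1.0, 0.0, 0.001]
wrist_force: [2.3, -1.2, -1.1]
gripper_width: 0.0002
gripper_force: 0.8
```

>>> drive_tool(commands=[{"translation": [5, 0, 0], "rotation": [0, 0, 0], "hand": -1}, {"translation": [9, 0, 0], "rotation": [0, 0, 0], "hand": -1}, {"translation": [9, 0, 0], "rotation": [0, 0, 0], "hand": -1}])

```text
time: 8.45
tool_pos: [0.4328, -0.0183, 0.1038]
ee_rot: [-0.024, 1.0, -0.0, 0.006]
wrist_force: [12.4, 0.9, -7.6]
gripper_width: 0.0004
gripper_force: 6.0
```

>>> drive_tool(commands=[{"translation": [4, 0, 0], "rotation": [0, 0, 0], "hand": -1}, {"translation": [8, 0, 0], "rotation": [0, 0, 0], "hand": -1}, {"translation": [8, 0, 0], "rotation": [0, 0, 0], "hand": -1}])

```text
time: 8.75
tool_pos: [0.4328, -0.0183, 0.1052]
ee_rot: [-0.024, 1.0, -0.0, 0.014]
wrist_force: [30.7, 2.3, -23.3]
gripper_width: 0.0006
gripper_force: 14.5
```

```bash
python3 -c "
from h import *
lips(3);to([.648,.1,.35])"
```

```text
lip 100 [0.4047 0.193  0.1032]
lip 113 [ 0.4158 -0.0272  0.1113]
t 8.8 pos [ 0.4327 -0.0183  0.1052] yaw_y 92.77 rpyerr z [ 0.029 -0.    -1.   ] F [ 29.4   1.5 -22.4] w 0.0006
[0.648 0.1   0.35 ] tool mm [-227.6  107.4 -238.6]
```

>>> drive_tool(commands=[{"translation": [-15, 0, 0], "rotation": [0, 0, 0], "hand": -1}, {"translation": [-35, 0, 0], "rotation": [0, 0, 0], "hand": -1}, {"translation": [-35, 10, -45], "rotation": [0, 0, 0], "hand": -1}, {"translation": [-35, 30, -90], "rotation": [0, 0, 0], "hand": -1}, {"translation": [-35, 50, -135], "rotation": [0, 0, 0], "hand": -1}, {"translation": [-35, 70, -180], "rotation": [0, 0, 0], "hand": -1}, {"translation": [-35, 90, -225], "rotation": [0, 0, 0], "hand": -1}, {"translation": [-35, 105, -245], "rotation": [0, 0, 0], "hand": -1}])

```text
time: 9.6
tool_pos: [0.4497, 0.0893, 0.3519]
ee_rot: [-0.024, 1.0, 0.001, 0.003]
wrist_force: [1.1, -0.1, 0.6]
gripper_width: 0.0006
gripper_force: 0.0
```

```bash
python3 - <<'E'
from h import *
lips(4)
to([.646,.1,.35])
s=bot.snapshot("top");P=pts(s);cv2.imwrite("pics/t4.png",s["img"][40:240,170:420].repeat(3,0).repeat(3,1))
# profile along unit x at several y: median z per x bin
for y0 in(-.02,.02,.19):
    k=(abs(P[...,1]-y0)<.012)&(P[...,0]>.5)&(P[...,0]<.78)
    q=P[k];b=np.round((q[:,0]-.5)/.006).astype(int)
    print(y0,[(round(.5+.006*i,3),round(float(np.median(q[b==i,2])),3)) for i in np.unique(b)])
E
```

```text
lip 98 [0.4049 0.192  0.1047]
lip 104 [ 0.4163 -0.0273  0.1141]
t 9.65 pos [0.4503 0.0919 0.3534] yaw_y 92.97 rpyerr z [ 0.008  0.004 -1.   ] F [1.1 1.7 2. ] w 0.0004
[0.646 0.1   0.35 ] tool mm [-195.8   -2.     5. ]
-0.02 [(np.float64(0.5), 0.103), (np.float64(0.506), 0.097), (np.float64(0.512), 0.101), (np.float64(0.518), 0.096), (np.float64(0.524), 0.1), (np.float64(0.53), 0.092), (np.float64(0.536), 0.097), (np.float64(0.542), 0.097), (np.float64(0.548), 0.094), (np.float64(0.554), 0.095), (np.float64(0.56), 0.098), (np.float64(0.566), 0.049), (np.float64(0.572), 0.098), (np.float64(0.578), 0.099), (np.float64(0.584), 0.094), (np.float64(0.59), 0.095), (np.float64(0.596), 0.097), (np.float64(0.602), 0.224), (np.float64(0.608), 0.146), (np.float64(0.614), 0.263), (np.float64(0.62), 0.002), (np.float64(0.626), 0.012), (np.float64(0.632), 0.011), (np.float64(0.656), 0.114), (np.float64(0.662), 0.115), (np.float64(0.668), 0.112), (np.float64(0.674), 0.114), (np.float64(0.68), 0.117), (np.float64(0.686), 0.211), (np.float64(0.692), 0.223), (np.float64(0.698), 0.169), (np.float64(0.70
[... 1346 characters left out ...]
.095), (np.float64(0.59), 0.261), (np.float64(0.596), 0.264), (np.float64(0.602), 0.266), (np.float64(0.65), 0.115), (np.float64(0.656), 0.111), (np.float64(0.662), 0.112), (np.float64(0.668), 0.116), (np.float64(0.674), 0.217), (np.float64(0.68), 0.216), (np.float64(0.686), 0.219), (np.float64(0.692), 0.22), (np.float64(0.698), 0.168), (np.float64(0.704), 0.223), (np.float64(0.71), 0.222), (np.float64(0.716), 0.225), (np.float64(0.722), 0.224), (np.float64(0.728), 0.267), (np.float64(0.734), 0.296), (np.float64(0.746), 0.277), (np.float64(0.752), 0.273), (np.float64(0.758), 0.272), (np.float64(0.764), 0.273), (np.float64(0.77), 0.273), (np.float64(0.776), 0.278), (np.float64(0.782), 0.283)]
```

>>> drive_tool(commands=[{"translation": [-45, -2, 0], "rotation": [0, 0, 0], "hand": -1}, {"translation": [-90, -2, 0], "rotation": [0, 0, 0], "hand": -1}, {"translation": [-135, -2, 0], "rotation": [0, 0, 0], "hand": -1}, {"translation": [-175, -2, 0], "rotation": [0, 0, 0], "hand": -1}, {"translation": [-195, -2, 0], "rotation": [0, 0, 0], "hand": -1}, {"translation": [-195, -2, 0], "rotation": [0, 0, 0], "hand": -1}])

```text
time: 10.3
tool_pos: [0.6447, 0.0936, 0.3439]
ee_rot: [-0.023, 1.0, -0.001, -0.002]
wrist_force: [-0.2, 0.2, -0.9]
gripper_width: 0.0001
gripper_force: 0.0
```

```bash
python3 -c "
from h import *
to([.646,.1,.238]);s=bot.snapshot('side');cv2.imwrite('pics/s5.png',s['img'][60:260,200:500].repeat(2,0).repeat(2,1))"
```

```text
t 10.3 pos [0.6447 0.0936 0.3439] yaw_y 92.64 rpyerr z [-0.004 -0.002 -1.   ] F [-0.2  0.2 -0.9] w 0.0001
[0.646 0.1   0.238] tool mm [ -2.1   6.6 105.9]
```

View pics/s5.png

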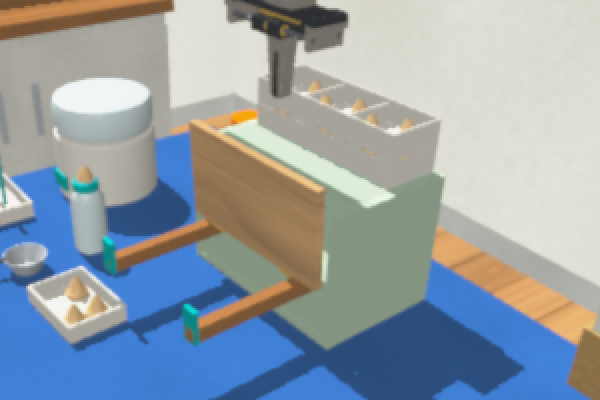

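Both supports are fully out, with lips at (108,255) and (190,322) in the crop. The flap is upright and the tool hangs above the gap. Next I'll descend into it.

>>> drive_tool(commands=[{"translation": [0, 5, 35], "rotation": [0, 0, 0], "hand": -1}, {"translation": [0, 5, 65], "rotation": [0, 0, 0], "hand": -1}, {"translation": [0, 5, 90], "rotation": [0, 0, 0], "hand": -1}, {"translation": [0, 5, 106], "rotation": [0, 0, 0], "hand": -1}, {"translation": [0, 5, 106], "rotation": [0, 0, 0], "hand": -1}])

```text
time: 10.85
tool_pos: [0.6404, 0.0992, 0.2385]
ee_rot: [-0.024, 1.0, -0.0, -0.003]
wrist_force: [0.5, -0.2, -0.2]
gripper_width: 0.0006
gripper_force: 0.0
```

>>> drive_tool(commands=[{"translation": [10, 0, 0], "rotation": [0, 0, 0], "hand": -1}, {"translation": [18, 0, 0], "rotation": [0, 0, 0], "hand": -1}, {"translation": [25, 0, 0], "rotation": [0, 0, 0], "hand": -1}, {"translation": [32, 0, 0], "rotation": [0, 0, 0], "hand": -1}, {"translation": [39, 0, 0], "rotation": [0, 0, 0], "hand": -1}, {"translation": [46, 0, 0], "rotation": [0, 0, 0], "hand": -1}, {"translation": [53, 0, 0], "rotation": [0, 0, 0], "hand": -1}, {"translation": [60, 0, 0], "rotation": [0, 0, 0], "hand": -1}])

```text
time: 11.65
tool_pos: [0.5827, 0.0969, 0.2408]
ee_rot: [-0.024, 1.0, -0.0, -0.0]
wrist_force: [1.2, -0.0, -1.1]
gripper_width: 0.0006
gripper_force: 0.6
```

>>> drive_tool(commands=[{"translation": [7, 0, 1], "rotation": [0, 0, 0], "hand": -1}, {"translation": [14, 0, 2], "rotation": [0, 0, 0], "hand": -1}, {"translation": [21, 0, 4], "rotation": [0, 0, 0], "hand": -1}, {"translation": [28, 0, 6], "rotation": [0, 0, 0], "hand": -1}, {"translation": [35, 0, 8], "rotation": [0, 0, 0], "hand": -1}, {"translation": [42, 0, 10], "rotation": [0, 0, 0], "hand": -1}, {"translation": [49, 0, 12], "rotation": [0, 0, 0], "hand": -1}, {"translation": [56, 0, 14], "rotation": [0, 0, 0], "hand": -1}])

```text
time: 12.45
tool_pos: [0.5268, 0.0942, 0.227]
ee_rot: [-0.024, 1.0, -0.0, -0.0]
wrist_force: [1.5, -0.4, -0.2]
gripper_width: 0.0005
gripper_force: 0.3
```

>>> drive_tool(commands=[{"translation": [7, 0, 2], "rotation": [0, 0, 0], "hand": -1}, {"translation": [14, 0, 4], "rotation": [0, 0, 0], "hand": -1}, {"translation": [20, 0, 6], "rotation": [0, 0, 0], "hand": -1}, {"translation": [20, 0, 6], "rotation": [0, 0, 0], "hand": -1}])

```text
time: 12.85
tool_pos: [0.5064, 0.0933, 0.2208]
ee_rot: [-0.024, 1.0, -0.0, -0.001]
wrist_force: [-0.3, -0.3, -1.2]
gripper_width: 0.0007
gripper_force: 0.0
```

```bash
python3 -c "
from h import *
to([.646,.1,.238]);s=bot.snapshot('side');cv2.imwrite('pics/s6.png',s['img'][60:260,200:500].repeat(2,0).repeat(2,1))"
```

```text
t 12.85 pos [0.5064 0.0933 0.2208] yaw_y 92.74 rpyerr z [-0.001 -0.    -1.   ] F [-0.3 -0.3 -1.2] w 0.0007
[0.646 0.1   0.238] tool mm [-139.8    0.   -17.4]
```

View pics/s6.png

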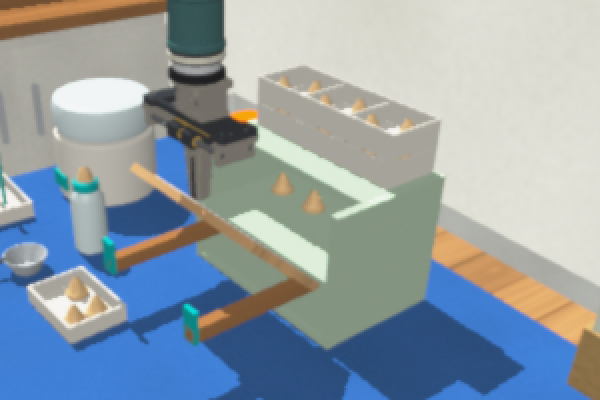

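The flap is well past 30° and sinking on its own; the crop shows it nearly edge-on. I'll lift clear and let it settle.

>>> drive_tool(commands=[{"translation": [0, 0, -30], "rotation": [0, 0, 0], "hand": -1}, {"translation": [0, 0, -70], "rotation": [0, 0, 0], "hand": -1}, {"translation": [0, 0, -110], "rotation": [0, 0, 0], "hand": -1}, {"translation": [0, 0, -150], "rotation": [0, 0, 0], "hand": -1}, {"translation": [0, 0, -150], "rotation": [0, 0, 0], "hand": -1}, {"translation": [0, 0, -150], "rotation": [0, 0, 0], "hand": -1}, {"translation": [0, 0, -150], "rotation": [0, 0, 0], "hand": -1}, {"translation": [0, 0, -150], "rotation": [0, 0, 0], "hand": -1}])

```text
time: 13.7
tool_pos: [0.5069, 0.0932, 0.3696]
ee_rot: [-0.024, 1.0, -0.0, -0.001]
wrist_force: [0.3, -0.5, -0.2]
gripper_width: 0.0001
gripper_force: 0.0
```

>>> drive_tool(commands=[{"translation": [0, 0, 0], "hand": -1}, {"translation": [0, 0, 0], "hand": -1}, {"translation": [0, 0, 0], "hand": -1}, {"translation": [0, 0, 0], "hand": -1}, {"translation": [0, 0, 0], "hand": -1}, {"translation": [0, 0, 0], "hand": -1}, {"translation": [0, 0, 0], "hand": -1}, {"translation": [0, 0, 0], "hand": -1}])

```text
schema error: expected keys translation, rotation, hand
```

>>> drive_tool(commands=[{"translation": [0, 0, 0], "hand": -1}, {"translation": [0, 0, 0], "hand": -1}, {"translation": [0, 0, 0], "hand": -1}, {"translation": [0, 0, 0], "hand": -1}, {"translation": [0, 0, 0], "hand": -1}, {"translation": [0, 0, 0], "hand": -1}, {"translation": [0, 0, 0], "hand": -1}, {"translation": [0, 0, 0], "hand": -1}])

```text
schema error: expected keys translation, rotation, hand
```

```bash
python3 - <<'E'
from h import *
lips(7)
s=bot.snapshot('side');P=pts(s)
cv2.imwrite('pics/s7.png',s['img'][60:260,200:500].repeat(2,0).repeat(2,1))
k=(P[...,0]>.45)&(P[...,0]<.58)&(P[...,1]>-.03)&(P[...,1]<.23)&(P[...,2]>.05)&(P[...,2]<.2)
q=P[k];print(len(q),np.linalg.lstsq(np.c_[q[:,:2],np.ones(len(q))],q[:,2],rcond=None)[0],np.percentile(q[:,2],[5,50,95]))
E
```

```text
lip 99 [0.4049 0.1935 0.103 ]
lip 102 [ 0.4164 -0.0261  0.1139]
1079 [0.09099607 0.0165338  0.06862738] [0.077404   0.09798637 0.19655724]
```

View pics/s7.png

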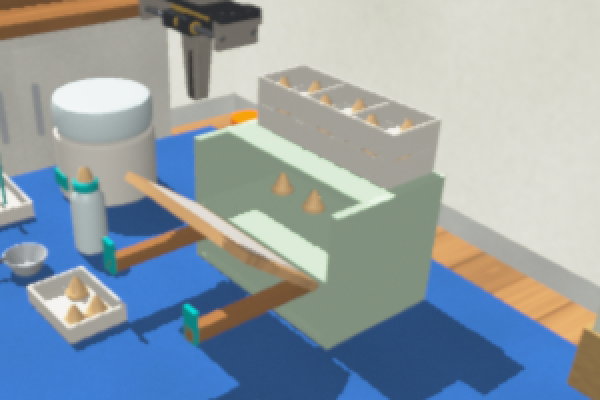

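The flap is sinking slowly; its inner face is now visible, with the free edge at about (180,205). I'll wait.

>>> drive_tool(commands=[{"translation": [0, 0, 0], "rotation": [0, 0, 0], "hand": -1}, {"translation": [0, 0, 0], "rotation": [0, 0, 0], "hand": -1}, {"translation": [0, 0, 0], "rotation": [0, 0, 0], "hand": -1}, {"translation": [0, 0, 0], "rotation": [0, 0, 0], "hand": -1}, {"translation": [0, 0, 0], "rotation": [0, 0, 0], "hand": -1}, {"translation": [0, 0, 0], "rotation": [0, 0, 0], "hand": -1}, {"translation": [0, 0, 0], "rotation": [0, 0, 0], "hand": -1}, {"translation": [0, 0, 0], "rotation": [0, 0, 0], "hand": -1}])

```text
time: 14.6
tool_pos: [0.5075, 0.0933, 0.3711]
ee_rot: [-0.024, 1.0, 0.0, 0.0]
wrist_force: [-0.7, -0.2, 0.5]
gripper_width: 0.0005
gripper_force: 0.0
```

>>> drive_tool(commands=[{"translation": [0, 0, 0], "rotation": [0, 0, 0], "hand": -1}, {"translation": [0, 0, 0], "rotation": [0, 0, 0], "hand": -1}, {"translation": [0, 0, 0], "rotation": [0, 0, 0], "hand": -1}, {"translation": [0, 0, 0], "rotation": [0, 0, 0], "hand": -1}, {"translation": [0, 0, 0], "rotation": [0, 0, 0], "hand": -1}, {"translation": [0, 0, 0], "rotation": [0, 0, 0], "hand": -1}, {"translation": [0, 0, 0], "rotation": [0, 0, 0], "hand": -1}, {"translation": [0, 0, 0], "rotation": [0, 0, 0], "hand": -1}])

```text
time: 15.4
tool_pos: [0.5075, 0.0933, 0.3711]
ee_rot: [-0.024, 1.0, -0.0, -0.0]
wrist_force: [-0.6, 0.4, 0.6]
gripper_width: 0.0006
gripper_force: 0.0
```

>>> drive_tool(commands=[{"translation": [0, 0, 0], "rotation": [0, 0, 0], "hand": -1}, {"translation": [0, 0, 0], "rotation": [0, 0, 0], "hand": -1}, {"translation": [0, 0, 0], "rotation": [0, 0, 0], "hand": -1}, {"translation": [0, 0, 0], "rotation": [0, 0, 0], "hand": -1}, {"translation": [0, 0, 0], "rotation": [0, 0, 0], "hand": -1}, {"translation": [0, 0, 0], "rotation": [0, 0, 0], "hand": -1}, {"translation": [0, 0, 0], "rotation": [0, 0, 0], "hand": -1}, {"translation": [0, 0, 0], "rotation": [0, 0, 0], "hand": -1}])

```text
time: 16.2
tool_pos: [0.5075, 0.0933, 0.3712]
ee_rot: [-0.024, 1.0, 0.0, 0.0]
wrist_force: [0.7, 0.1, -0.2]
gripper_width: 0.0005
gripper_force: 0.0
```

```bash
cat > m.py <<'E'
from h import *
import sys
t=sys.argv[1]
lips(t)
s=bot.snapshot('side');P=pts(s)
cv2.imwrite(f'pics/c{t}.png',s['img'][60:260,200:500].repeat(2,0).repeat(2,1))
k=(P[...,0]>.46)&(P[...,0]<.58)&(P[...,1]>-.03)&(P[...,1]<.22)&(P[...,2]>.09)&(P[...,2]<.25)
q=P[k];c=np.linalg.lstsq(np.c_[q[:,:2]-[.52,.1],np.ones(len(q))],q[:,2],rcond=None)[0]
print(bot.observe()["time"],len(q),c,"flap",np.pi/2-np.arctan(-c[0]),np.percentile(q[:,2],[5,50,95]))
E
python3 m.py 8
```

```text
lip 94 [0.4052 0.1929 0.1037]
lip 132 [ 0.4159 -0.0232  0.1077]
16.3 1793 [0.00948657 0.00033089 0.11428898] flap 1.5802826136311388 [0.11209632 0.11426223 0.11636757]
```

View pics/c8.png

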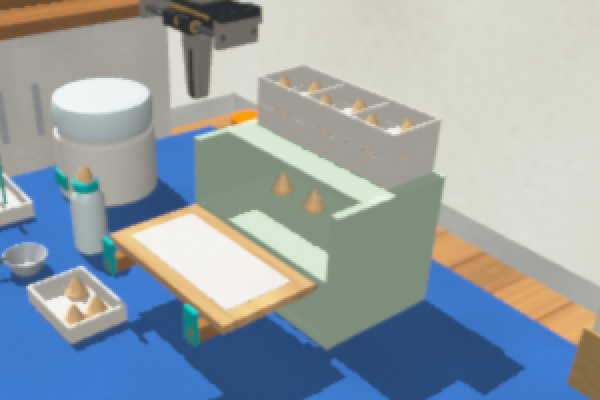

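The flap lies level (about 1.58 rad) on both supports, behind the lips at (108,255) and (190,322). The arm is clear and the bystanders haven't moved, so I'm handing in.

```bash
python3 -c "
from plant import bot
print(bot.hand_in())"
```

```text
the job is handed in; nothing more can be done
None
```

I pulled both supports out to their stops, then lowered the flap; it rests level on them at about 1.58 rad with the arm clear, and the job is handed in (no verdict was returned).

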